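# Seat a test panel in its clamping jig and tighten the slip-clutch lever

## Task

Get the coated test panel ready for testing: slide it along the bed of the jig, without lifting it off, until it drops into the shallow pocket under the bridge and lies flat. Then turn the clamp lever clockwise (seen from above) until its slip clutch has clicked once or twice, so that the foot holds the panel at the set force, and let go. Leave the jar, beaker, brush and timer where they are.

Things in the scene. Friction and masses are not known exactly. Their poses are not given: they have to be found in the camera images.
- panel: test panel: flat steel plate 150 x 100 x 6 mm, about 0.4 kg, white coating on top, 8 mm hanging hole near its trailing end. Origin: centre of its underside; x along its length, the way it slides (toward the bridge); z up. It starts on the bed at the open end of the jig. Closed fingertips 1 to 4 mm above the bed, behind its trailing edge (x = -75 mm), can push it
- jig: clamping jig fixed to the bench, dark steel base 330 x 147 mm on rubber feet. Origin: centre of its underside at bench level; x along its length from the open end (-165 mm) to the bridge end; z up. Guide rails at y = +-52.5 mm, tops at z = 25 mm (screw heads 29 mm), run the whole length with 2.5 mm play each side of the panel. A stop bar at x = 148 mm (top z = 25 mm) ends the pocket
- bed_end (a point): middle of the open end of the bed, on its top face 17 mm above the bench, jig x = -165 mm; jig axes. The bed is level from here to x = -5 mm in the jig, where the pocket begins
- pocket (a point): centre of the pocket floor, 14 mm above the bench (3 mm below the bed), jig x = 71.5 mm; jig axes. The pocket is 153 x 105 mm, jig x = -5 to 148 mm. The seated panel's origin lies here within 3 mm and its top is 20 mm above the bench
- bridge (a point): middle of the bridge's top face, 58 mm above the bench, on the screw axis at jig x = 118 mm. The bridge is 30 mm wide (along jig x) and 147 mm long across the jig, its underside 46 mm above the bench; bolt heads near its ends reach 62 mm
- hub (a point): point on the vertical axis of the clamp screw (jig x = 118 mm, y = 0) at the middle height of the lever arm, 83 mm above the bench. Round the axis stands the black clutch hub, 43 mm across, top 98 mm above the bench; under it a knurled steel collar 37 mm across, then the bridge
- lever_tip (a point): outer end of the clamp lever, 86 mm from the screw axis, 83 mm above the bench. The lever is one level round arm from hub to tip: steel, 12 mm thick, to 40 mm from the axis, then a black grip 15 to 18 mm thick. It has about 16 mm of room under it above the bridge, nothing beside or above it. A closed fingertip beside it, about 60 mm from the axis, can push it round
- screw (a joint): clamp screw angle, rad, grows clockwise seen from above (tightening); starts at 0 to 0.6; takes about 0.22 N m to turn and stays where it is left. 16 mm a turn: the foot goes down 2.55 mm per rad and meets the seated panel at about 1.6 rad; the lever then stiffens within about 0.5 rad until the clutch slips
- clutch (a joint): angle of the lever against the screw, rad, grows clockwise; near 0 while both turn together. When the lever torque reaches about 0.42 N m, the foot being firm on the panel, the clutch slips and the lever jumps ahead to its next detent: each click adds 0.785 rad and the push on the lever drops suddenly
- foot: round rubber-faced pressure foot, 30 mm across, under the bridge on the screw axis; origin: centre of its underside, 24 mm above the bench when the screw is at 0
- paste_jar: dark sample jar with black lid, 48 mm across, 78 mm high, behind the jig; origin: centre of its underside
- beaker: clear beaker, 71 mm across, 88 mm high, behind the jig; origin: centre of its underside
- brush: flat paint brush, 206 x 49 x 14 mm, lying to the left; origin: centre of its underside, bristles toward its -y end
- timer: small white count-down timer, 66 x 58 x 16 mm, lying to the right; origin: centre of its underside

How it is judged:
On the way, in this order (a step that is already met when the one before it is completed fails the run):
1. the panel lies flat in the pocket, not yet clamped (z of panel in the frame of pocket between -0.002 and 0.001 m and horizontal distance between panel and pocket below 0.006 m and angle between panel's own z axis and vertical below 0.02 rad and contact force between foot and panel below 1 N and value of joint clutch below 0.3 rad), for 0.2 s.
2. the clutch clicks with the foot pressing on the seated panel (z of panel in the frame of pocket between -0.002 and 0.001 m and horizontal distance between panel and pocket below 0.006 m and angle between panel's own z axis and vertical below 0.02 rad and contact force between foot and panel above 25 N and value of joint clutch above 0.6 rad), for 0.1 s.
At the end, for the whole second after the job is handed in: the panel lies flat on the pocket floor (within 1 mm of it, centred within 6 mm), the foot presses on it with more than 25 N, the clutch has slipped at least one click and no more than four, and the panel is at rest (all of step 2 and value of joint clutch below 3.5 rad and linear speed of panel below 0.01 m/s); the robot touches nothing.
It fails at once if the panel is lifted off the bed by more than 20 mm (z of panel in the frame of pocket above 0.023 m).
It fails at once if the clutch is run past four clicks (value of joint clutch above 3.5 rad).
It fails at once if the jar, beaker, brush or timer is moved more than 30 mm (distance of any of paste_jar, beaker, brush, timer from where it was at the start of the episode above 0.03 m).
It also fails if it takes over 54 s, if anything falls off the work surface, if the arm or the gripper's body presses on something with over 40 N, if the wrist force passes 120 N, or if a joint passes its speed limit or range.

## Robot

A 6-joint arm with a two-finger parallel gripper is mounted at the origin on a cart in front of the work surface, level with it; the furniture and walls round the work are solid. World frame = base frame: x ahead of the robot, y to its left, z up, the work surface at z = 0. Lengths are in m, angles in rad, forces in N, time in s.
With the tool pointing down it reaches from about 0.3 to 0.75 m from the base axis. Payload 8.5 kg.
Tool frame: the origin (TCP) lies between the finger pads; the fingertips stand 19 mm ahead of it and the grasp point (between the pads) is the TCP; z points along the fingers, y is the line along which they close (so a half turn about z gives the same grasp; the last joint's range is limited). The gripper opens to 85 mm and grips with 20 to 120 N. Pads are 22 mm wide; open, the fingers measure 114 mm over their backs; the gripper's body (76 mm by 85 mm) begins 54 mm behind the grasp point. The pads swing forward as they close: fully open they stand 13 mm farther back than shut.
Start: joints at [-0.215, 0.381, 1.297, -0, 1.464, -0.215], TCP at [0.55, 0, 0.25] pointing down, gripper open.
Joint ranges: [-3.11, 3.11], [-0.89, 2.33], [0.22, 2.48], [-1.42, 4.56], [0.17, 2.85], [-2.88, 2.88]. Speed limits (rad/s): [2.39, 2.39, 3.14, 3.14, 3.14, 3.14].

## Interface

Orientations are given as a unit quaternion [w, x, y, z].
In Python, from rig import arm gives the robot as it stands. Calls block until the motion is done:
- arm.move_pose(position, orientation): joint-space move of the TCP to a pose.
- arm.movel(position, velocity=0.15, rotation=None, threshold=None): straight line of the TCP; rotation=None keeps the orientation; velocity is the mean speed in m/s. With threshold (N) it stops when the force on the tool has changed by that much, and returns True; else False.
- arm.goto_joints(angles): joint-space move.
- arm.release() and arm.close(): open the fingers fully, or close them until they stop; the grip force is fixed at half the most.
- arm.hold(seconds).
- arm.solve_ik(position, orientation): joint angles nearest the present ones, or None.
- arm.get_image(name): name is "scene" or "side" or "wrist"; returns a dict with "pixels" (384x512x3 uint8, blue, green, red), "fx", "fy", "cx", "cy" (pixels), "k1" (the pictures are not rectified: a ray, as slopes to the right and down, at radius r is drawn at 1 + k1 r^2 times it, then the intrinsics apply), "extrinsics" (4x4, takes a point from camera to world coordinates). Camera axes: x right, y down, z forward; pixel columns grow to the right and rows downward; lengths in m; the calibration is good to about 2 mm. A picture is of the moment at which its call begins. There is no depth.
A pose or a line that the arm cannot do raises arm.MotionError and nothing moves.
- arm.sign_off(): hands the job in; it is judged then, once.
Readings, each from a call of its own:
- arm.get_clock(): time.
- arm.get_qpos(): joint angles.
- arm.get_joint_vel(): joint speeds.
- arm.get_joint_efforts(): joint torques, N m.
- arm.get_eef_pos(): TCP position.
- arm.get_tool_rot(): TCP orientation.
- arm.get_wrist_force(): force on the tool from outside, world axes, zero at the start.
- arm.get_wrist_torque(): the same for the moment, N m.
- arm.get_gripper_width(): finger opening in m.
- arm.get_grasp_force(): force on a finger pad.
Only numpy, scipy, OpenCV 4.12 (cv2) and the standard library are available. Lean on these libraries where they do the work, as an engineer would, in place of code of your own. Each camera call takes 0.05 s, during which the arm holds its last target. There are 200 camera calls.

## Working session

There is one attempt and no reset: what is moved stays moved. The work goes in short steps, each a Python script; the robot and the scene stay as the last script left them, time stands still between calls to the robot, and variables do not carry over. Pictures are saved under pics/ and viewed, at most 10 in all, crops included, and the job is handed in when it is done.

```bash
mkdir -p pics; ls; cat > h.py <<'E'
import numpy as np, cv2
from rig import arm
def snap(n,f):
    d=arm.get_image(n); cv2.imwrite(f'pics/{f}.png',d['pixels']); np.save(f'pics/{f}.npy',d,allow_pickle=True); return d
def load(f): return np.load(f'pics/{f}.npy',allow_pickle=True).item()
def ray(d,u,v):
    K=np.array([[d['fx'],0,d['cx']],[0,d['fy'],d['cy']],[0,0,1.]])
    p=cv2.undistortPoints(np.array([[[u,v]]],float),K,np.array([d['k1'],0,0,0.]))[0,0]
    E=np.array(d['extrinsics']); return E[:3,3],E[:3,:3]@np.array([p[0],p[1],1])
def onplane(d,u,v,z):
    o,r=ray(d,u,v); return o+r*(z-o[2])/r[2]
def proj(d,P):
    E=np.array(d['extrinsics']);K=np.array([[d['fx'],0,d['cx']],[0,d['fy'],d['cy']],[0,0,1.]])
    q=(np.atleast_2d(P)-E[:3,3])@E[:3,:3]
    return cv2.projectPoints(q.reshape(-1,1,3),np.zeros(3),np.zeros(3),K,np.array([d['k1'],0,0,0.]))[0].reshape(-1,2)
E
python3 - <<'E'
from h import *
for n in ("scene","side","wrist"):
    d=snap(n,n+'0'); print(n,d['fx'],d['k1'],np.round(d['extrinsics'],3).tolist())
print(arm.get_tool_rot(),arm.get_clock())
E
```

```text
pics
scene 411.29792042271464 -0.13938033869642644 [[0.882, -0.308, 0.355, 0.127], [-0.47, -0.607, 0.641, -0.713], [0.018, -0.733, -0.68, 0.969], [0.0, 0.0, 0.0, 1.0]]
side 400.77064564106865 -0.010471995131687683 [[0.952, -0.165, 0.258, 0.238], [-0.305, -0.438, 0.846, -1.037], [-0.027, -0.884, -0.468, 0.712], [0.0, 0.0, 0.0, 1.0]]
wrist 342.159267756886 -0.015580201922221173 [[1.0, -0.0, -0.001, 0.55], [-0.0, -0.962, -0.274, 0.07], [-0.001, 0.274, -0.962, 0.374], [0.0, 0.0, 0.0, 1.0]]
[-4.62487355e-04  7.07119244e-01  7.07094105e-01 -2.97010962e-04] 0.15
```

View pics/scene0.png

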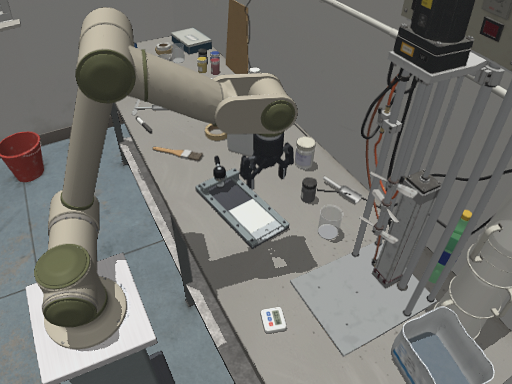

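View pics/side0.png

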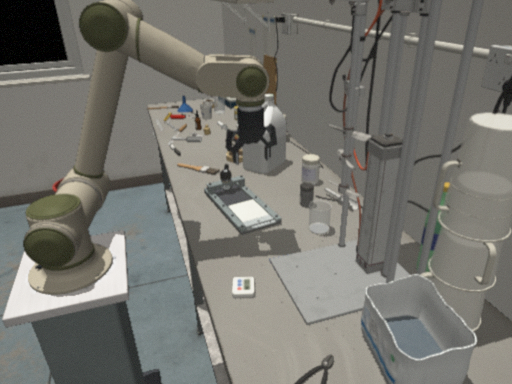

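View pics/wrist0.png

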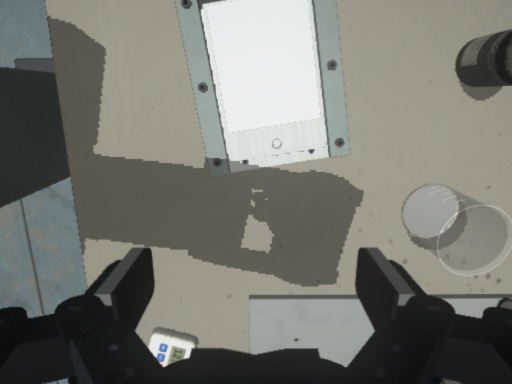

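The wrist view shows the jig's open end: rail outer corners at about (212,175) and (350,155), and the panel's hole at (277,144). Its sliding direction is roughly world +y. The scene view shows the lever and hub at about (220,172), in front of and left of the gripper. I'll compute a rough pose, then look from above.

```bash
python3 - <<'E'
from h import *
d=load('wrist0')
for n,u,v,z in [('L',212,175,.025),('R',350,155,.025),('Ltop',178,0,.025),('Rtop',335,0,.025),('hole',277,144,.023)]: print(n,onplane(d,u,v,z).round(4))
a=onplane(d,212,175,.025);b=onplane(d,350,155,.025);m=(a+b)/2;v=b-a;x=np.array([-v[1],v[0],0]);x/=np.linalg.norm(x)
print(np.linalg.norm(v),np.degrees(np.arctan2(x[1],x[0])),'hub',m+x*.283)
p=m+x*.2; 
q=arm.get_tool_rot()
arm.move_pose([m[0]+x[0]*.2,m[1]+x[1]*.2-.06,.32],q)
d=snap('wrist','wrist1');snap('scene','scene1');snap('side','side1'); print(arm.get_eef_pos(),arm.get_clock())
E
```

```text
L [ 0.5056 -0.0101  0.025 ]
R [0.6483 0.011  0.025 ]
Ltop [0.4798 0.1547 0.025 ]
Rtop [0.624  0.1546 0.025 ]
hole [0.5731 0.022  0.023 ]
0.14423473909731832 98.40995560124726 hub [0.53556338 0.28040425 0.025     ]
[0.54779405 0.1369436  0.31899163] 0.9667
```

View pics/wrist1.png

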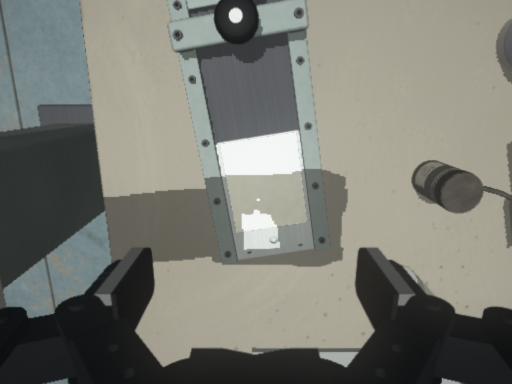

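The wrist picture shows the panel's leading edge at (217,142)–(298,130), the jig's open-end corners at (222,264) and (328,247), and the bridge's front edge at (171,51)–(308,25). The hub is at (236,20), and the lever is out of view above it. I'll move further along +y to see the lever.

```bash
python3 - <<'E'
from h import *
d=load('wrist1')
pts={'L':(222,264,.025),'R':(328,247,.025),'bL':(171,51,.058),'bR':(308,25,.058),'hub':(236,19,.098),'pL':(217,142,.023),'pR':(298,130,.023),'hole':(274,239,.023)}
for n,(u,v,z) in pts.items(): print(n,onplane(d,u,v,z).round(4))
p=arm.get_eef_pos()
arm.movel([p[0],p[1]+.09,p[2]+.02],velocity=.25)
snap('wrist','wrist2');s=snap('side','side2');c=snap('scene','scene2')
print(arm.get_eef_pos(),arm.get_clock())
cc=lambda i,u,v:cv2.resize(i[v-50:v+50,u-65:u+65],None,fx=3,fy=4)
w=load('wrist2')['pixels']
a=cv2.resize(c['pixels'][130:260,160:320],(400,325));b=cv2.resize(s['pixels'][140:250,180:310],(400,325))
im=np.zeros((600,800,3),np.uint8);im[:325,:400]=a;im[:325,400:]=b;im[325:,:400]=cv2.resize(w[0:270],(400,275))[:275];im[325:,400:]=cv2.resize(w[20:150,130:320],(400,275))
cv2.imwrite('pics/m2.png',im)
E
```

```text
L [ 0.5035 -0.012   0.025 ]
R [0.6455 0.0132 0.025 ]
bL [0.4598 0.2528 0.058 ]
bR [0.6027 0.2777 0.058 ]
hub [0.5306 0.2756 0.098 ]
pL [0.5015 0.1525 0.023 ]
pR [0.6004 0.1671 0.023 ]
hole [0.5734 0.0238 0.023 ]
[0.54797125 0.22573234 0.33862717] 1.6333
```

View pics/m2.png

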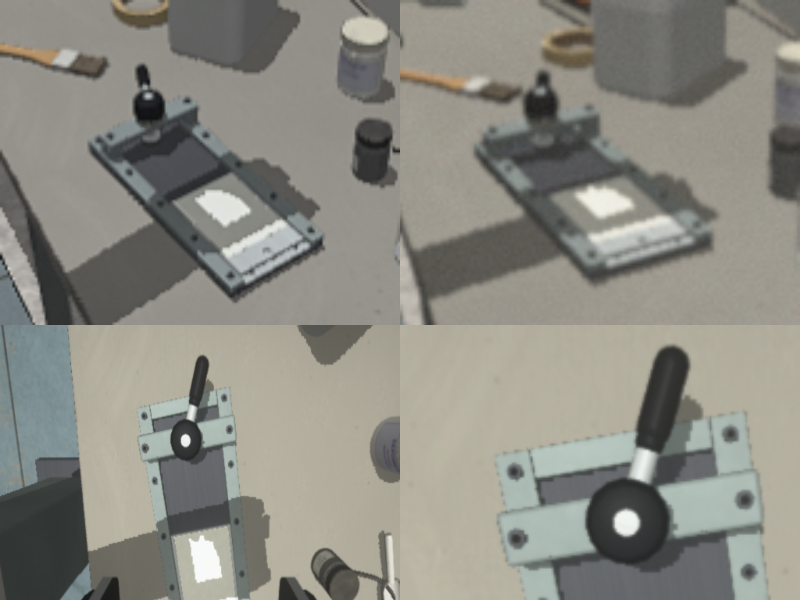

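The lever points away from the robot's side, roughly +y and slightly toward +x, with its tip at wrist2 pixel (262,32). The jig's yaw is about 99.7° and the panel is at the open end. Next I push it.

```bash
cat >> h.py <<'E'
from scipy.spatial.transform import Rotation as Ro
YAW=np.radians(99.7); O=np.array([.5745,.0006,0])+.165*np.array([np.cos(YAW),np.sin(YAW),0])
def J(x,y,z): return O+Ro.from_euler('z',YAW).apply([x,y,z])
def quat(a): # tool down, tool x at world angle a
    c,s=np.cos(a),np.sin(a)
    return Ro.from_matrix(np.array([[c,s,0],[s,-c,0],[0,0,-1]])).as_quat()[[3,0,1,2]]
E
python3 - <<'E'
from h import *
d=load('wrist2')
pts={'bridge corners':[(498,513),(750,470),(763,515),(505,566)],'stop':[(497,453),(746,412)],'tip':[(677,350)],'hub':[(626,522)]}
for n,l in pts.items():
    z={'bridge corners':.058,'stop':.025,'tip':.083,'hub':.098}[n]
    P=[onplane(d,130+(u-400)*190/400,20+(v-325)*130/275,z) for u,v in l]
    print(n,np.round(P,4).tolist())
    if n=='bridge corners': print(np.mean(P,0))
    if n=='tip': t=P[0]
h=J(.118,0,.083); print('hub pred',h); v=t-h; print(np.linalg.norm(v[:2]),np.degrees(np.arctan2(v[1],v[0])))
arm.close()
q=quat(YAW)
arm.move_pose(J(-.200,0,.12),q)
arm.movel(J(-.200,0,.0388),velocity=.12)
print(arm.get_clock(),arm.get_wrist_force(),arm.get_eef_pos(),J(-.2,0,.0388))
snap('scene','scene3');snap('side','side3');snap('wrist','wrist3')
a=load('scene3')['pixels'];b=load('side3')['pixels']
cv2.imwrite('pics/m3.png',np.hstack([cv2.resize(a[130:290,160:360],(400,320)),cv2.resize(b[140:280,180:340],(400,320))]))
E
```

```text
bridge corners [[0.4582, 0.2815, 0.058], [0.5953, 0.3038, 0.058], [0.6031, 0.2803, 0.058], [0.4604, 0.2529, 0.058]]
[0.52926258 0.27962806 0.058     ]
stop [[0.4524, 0.3139, 0.025], [0.5958, 0.336, 0.025]]
tip [[0.5553, 0.359, 0.083]]
hub [[0.5302, 0.2786, 0.098]]
hub pred [0.52681751 0.27955408 0.083     ]
0.0843464441777756 70.29790460161531
4.5167 [ 0.16814646 -0.29349325  0.39822097] [ 0.58086793 -0.03382842  0.0395321 ] [ 0.58039713 -0.03389962  0.0388    ]
```

View pics/m3.png

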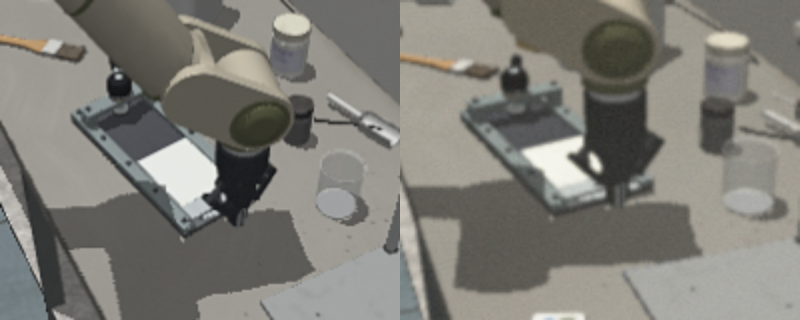

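The closed fingertips stand just off the open end, centred behind the panel. Push.

```bash
python3 - <<'E'
from h import *
inv=lambda p:Ro.from_euler('z',-YAW).apply(np.array(p)-O).round(4)
for x,v,t in [(-.175,.06,15),(-.12,.08,20),(-.05,.08,20),(-.026,.05,20),(-.0135,.02,12)]:
    r=arm.movel(J(x,0,.0377),velocity=v,threshold=t)
    print(x,r,inv(arm.get_eef_pos()),arm.get_wrist_force().round(2),arm.get_clock())
    if r: break
snap('side','side4');snap('scene','scene4');snap('wrist','wrist4')
E
```

```text
-0.175 False [-1.747e-01 -1.000e-04  3.770e-02] [-0.25 -0.09  0.14] 5.2333
-0.12 False [-0.1199 -0.      0.0377] [-0.35 -0.29 -0.46] 6.0667
-0.05 False [-0.0498  0.0003  0.0374] [ 0.79  0.21 -0.14] 7.0917
-0.026 False [-0.0257 -0.      0.0378] [-0.44 -0.72 -0.12] 7.725
-0.0135 False [-0.0134 -0.      0.0377] [ 0.13 -0.17  0.44] 8.5
```

```bash
python3 - <<'E'
from h import *
arm.movel(J(-.04,0,.0385),velocity=.08)
arm.movel(J(-.09,0,.30),velocity=.25)
d=snap('wrist','wrist5');s=snap('side','side5')
print(arm.get_clock(),proj(d,[J(-.0035,-.05,.02),J(-.0035,.05,.02),J(-.005,0,.017)]).round(1))
cv2.imwrite('pics/m5.png',np.hstack([d['pixels'][:, 60:460],cv2.resize(s['pixels'][140:280,180:310],(370,384))]))
E
```

```text
10.45 [[299.4  80.4]
 [210.2  80.4]
 [254.8  81.9]]
```

View pics/m5.png

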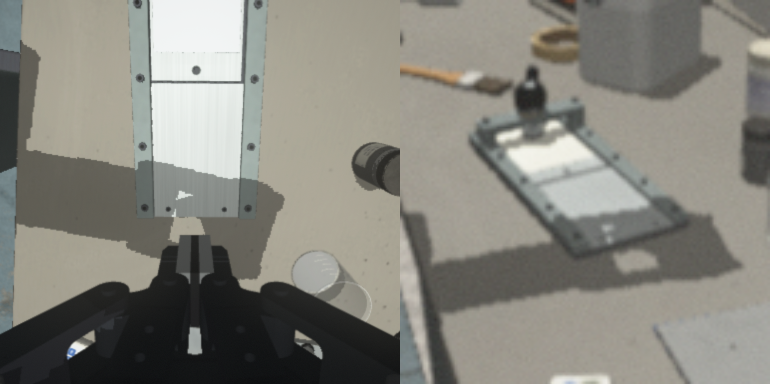

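The panel's tail shows an even dark gap at row 80–82, which matches the predicted seated edge at 80.4. The hole is visible and the panel lies flat in the pocket. Next comes the lever.

```bash
cat >> h.py <<'E'
H=np.array([.528,.279,0])
def pose(th,d,z=.094,r=.062):
    t=np.radians(th);u=np.array([np.cos(t),np.sin(t),0]);n=np.array([-u[1],u[0],0])
    return H+r*u+d*n+[0,0,z],quat(t+np.pi/2),n
E
python3 - <<'E'
from h import *
p,q,n=pose(71,.045,.20); arm.move_pose(p,q); print(arm.get_clock(),arm.get_qpos().round(2))
p,q,n=pose(71,.045); arm.movel(p,velocity=.15,rotation=q)
f0=arm.get_wrist_force()
pk=0
seq=[(71,.030),(71,.020)]+[(t,.020) for t in np.arange(65,10,-6)]+[(t,.020) for t in np.arange(9,-70,-3)]
for th,dd in seq:
    p,q,n=pose(th,dd); r=arm.movel(p,velocity=.06,rotation=q,threshold=25)
    f=(arm.get_wrist_force()-f0)@n; pk=max(pk,f); print(int(th),round(f,2),end=' | ')
    if r or (pk>4.5 and f<.4*pk): print('STOP',r); break
print(arm.get_clock(),arm.get_wrist_force()-f0)
snap('wrist','wrist6');snap('scene','scene6');s=snap('side','side6')
E
```

```text
11.6 [ 0.42  0.53  1.19 -0.    1.42 -0.82]
71 1.14 | 71 1.23 | 65 2.56 | 59 3.55 | 53 3.18 | 47 3.51 | 41 3.11 | 35 2.48 | 29 3.22 | 23 2.75 | 17 3.45 | 11 2.58 | 9 4.38 | 6 4.3 | 3 4.96 | 0 7.31 | -3 6.2 | -6 7.94 | -9 7.7 | -12 7.41 | -15 6.78 | -18 3.44 | -21 1.27 | STOP False
18.5917 [ 0.20203705  1.28669114 -0.84518401]
```

```bash
python3 - <<'E'
from h import *
p,q,n=pose(-21,.045); arm.movel(p,velocity=.12,rotation=q)
arm.movel(p+np.array([0,0,.08]),velocity=.2)
p,q,n=pose(-21,.045,.27); q=quat(YAW); arm.move_pose(J(-.03,0,.31),q)
d=snap('wrist','wrist7');s=snap('side','side7'); print(arm.get_clock())
for th in (-21,-25,-45,-60,-66,-70):
    t=np.radians(th); print(th,proj(d,H+[.086*np.cos(t),.086*np.sin(t),.083]).round(0))
cv2.imwrite('pics/m7.png',np.hstack([d['pixels'][:, 60:460],cv2.resize(s['pixels'][140:280,180:310],(370,384))]))
E
```

```text
20.6333
-21 [[333.  60.]]
-25 [[329.  65.]]
-45 [[306.  88.]]
-60 [[286.  99.]]
-66 [[277. 102.]]
-70 [[271. 103.]]
```

View pics/m7.png

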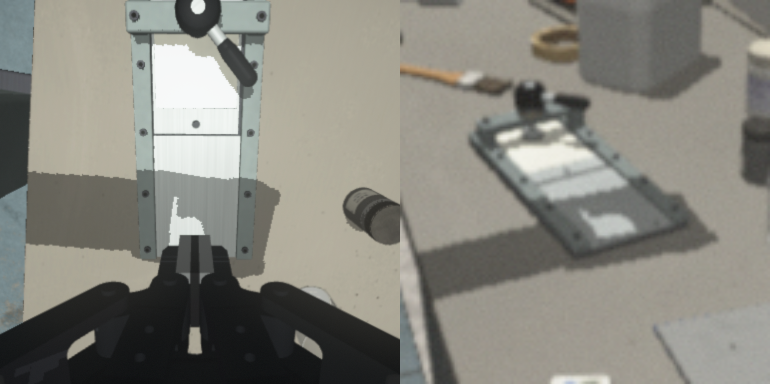

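The lever tip is at wrist pixel (313,84), which is about −40°. That is roughly 20° ahead of where the finger stopped, so the clutch has slipped one click. A second click is allowed and will confirm the 45° detent spacing.

```bash
python3 - <<'E'
from h import *
p,q,n=pose(-40,.045,.20); arm.move_pose(p,q)
p,q,n=pose(-40,.045); arm.movel(p,velocity=.15,rotation=q)
f0=arm.get_wrist_force(); pk=0
for th,dd in [(-40,.026),(-40,.020)]+[(t,.020) for t in np.arange(-43,-74,-3)]:
    p,q,n=pose(th,dd); r=arm.movel(p,velocity=.06,rotation=q,threshold=25)
    f=(arm.get_wrist_force()-f0)@n; pk=max(pk,f); print(int(th),round(f,2),end=' | ')
    if r or (pk>4.5 and f<.4*pk): print('STOP',r); break
p,q,n=pose(th,.05); arm.movel(p,velocity=.12,rotation=q)
arm.movel(p+np.array([0,0,.11]),velocity=.2)
arm.move_pose(J(-.03,0,.31),quat(YAW))
d=snap('wrist','wrist8');s=snap('side','side8'); print(arm.get_clock())
for t in (-60,-85,-90): print(t,proj(d,H+[.086*np.cos(np.radians(t)),.086*np.sin(np.radians(t)),.083]).round(0))
cv2.imwrite('pics/m8.png',np.hstack([d['pixels'][:, 60:460],cv2.resize(s['pixels'][140:280,180:310],(370,384))]))
E
```

```text
-40 1.1 | -40 -0.42 | -43 1.39 | -46 3.85 | -49 5.17 | -52 6.74 | -55 6.62 | -58 5.5 | -61 3.38 | -64 -0.33 | STOP False
27.7417
-60 [[285.  99.]]
-85 [[248. 104.]]
-90 [[241. 103.]]
```

View pics/m8.png

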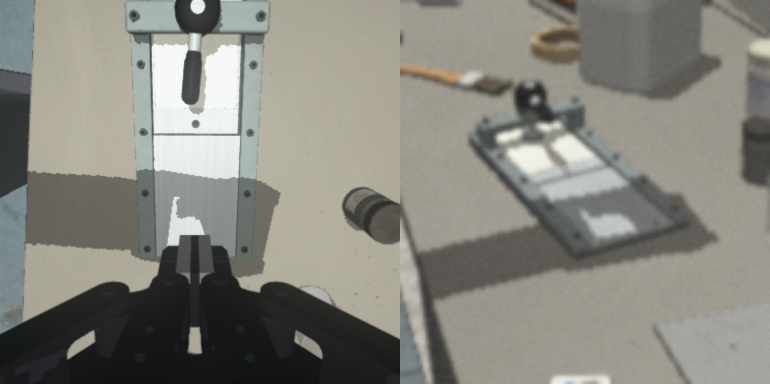

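The lever tip is now at (249,103), about −85°. That is 45° past the previous rest, so the clutch has clicked twice. The panel is seated and the arm is clear.

```bash
python3 -c "
from rig import arm
print(arm.sign_off())"
```

```text
the job is handed in; nothing more can be done
None
```

The panel lies flat in the pocket and the lever was turned clockwise until the clutch clicked twice; the arm let go and I handed the job in at about 28 s, with no verdict returned.

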